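# Gap check on two galley lockers

### The job

The locker lids in this boat's galley have been refitted: check their gaps with the orange-handled gauge. First press its blade down on the gap of the locker with the teal lid, where it jams at the mouth, and hold it there a moment; then slide it down into the gap of the locker with the navy lid until its flange sits on the rim, and only then let go and leave it standing there. Leave the white-handled gauge in its place.

Things in the scene. Friction and masses are not known exactly. Their poses are not given: they have to be found in the camera images.
- gauge: To be used: orange handle, 120 g. Origin: middle of the flange's underside; z up, x = thin way of the blade. Below it a steel blade 10 (x) x 30 (y) mm, 45 mm long; above it a flange 44 x 46 x 6 mm, then the handle 26 (x) x 36 (y) x 48 mm, top 54 mm above the origin. It stands upright, flange on a fixed wooden stand 70 x 170 x 55 mm, blade down in a 15 x 37 mm slot.
- spare_gauge: Not to be used: white handle, 120 g, blade only 6 mm thick, otherwise the same shape, axes and origin as the orange one. It stands in the other slot of the same stand, 84 mm from the orange one along y; which gauge is on which side varies.
- locker_teal: Low cream locker with flush teal lid, fixed, 158 mm long along its y; rim and lid top 70 mm up. Origin: on the counter under the middle of its gap; z up. The gap is an open black-lined slot along y, 130 mm long, between the cream front rail (-x side, 32 mm wide) and the lid (+x side, 100 mm). Gap 5 mm wide, top edges bevelled 5 mm (mouth 15 mm): the gauge's blade jams with its end 0 to 3 mm below the rim.
- locker_navy: Low cream locker with flush navy blue lid, fixed, 158 mm long along its y; rim and lid top 70 mm up. Origin: on the counter under the middle of its gap; z up. The gap is an open black-lined slot along y, 130 mm long, between the cream front rail (-x side, 32 mm wide) and the lid (+x side, 100 mm). Gap 18 mm wide, top edges bevelled 5 mm (mouth 28 mm), 70 mm deep: the blade goes in until the flange rests on the rim.
Mind the look-alikes: they are no part of the job. Leave any purple look-alike of the gauge alone.

How it is judged:
On the way, in this order (a step that is already met when the one before it is completed fails the run):
1. the held gauge's blade is pressed on the teal-lidded locker's gap and jams at its mouth (x of gauge in the frame of locker_teal between -0.016 and 0.016 m and y of gauge in the frame of locker_teal between -0.055 and 0.055 m and z of gauge in the frame of locker_teal between 0.105 and 0.123 m and angle between gauge's own z axis and vertical below 0.2 rad and angle between the x axis of gauge and the x axis of locker_teal, either way round below 0.35 rad and contact force between the fingers and gauge above 0.5 N and contact force between gauge and locker_teal above 1 N), for 0.2 s.
2. the gauge, still held, is home in the navy-lidded locker's gap (x of gauge in the frame of locker_navy between -0.016 and 0.016 m and y of gauge in the frame of locker_navy between -0.055 and 0.055 m and z of gauge in the frame of locker_navy between 0.06 and 0.079 m and angle between gauge's own z axis and vertical below 0.2 rad and angle between the x axis of gauge and the x axis of locker_navy, either way round below 0.35 rad and contact force between the fingers and gauge above 0.5 N), for 0.1 s.
At the end, for the whole second after the job is handed in: The orange-handled gauge stands released and at rest in the navy locker's gap: flange on the rim within 6 mm, within 16 mm across and 55 mm along of the gap's middle, upright within 0.2 rad, in line with the gap within 0.35 rad; the white-handled gauge is within 20 mm of its start (x of gauge in the frame of locker_navy between -0.016 and 0.016 m and y of gauge in the frame of locker_navy between -0.055 and 0.055 m and z of gauge in the frame of locker_navy between 0.06 and 0.076 m and angle between gauge's own z axis and vertical below 0.2 rad and angle between the x axis of gauge and the x axis of locker_navy, either way round below 0.35 rad and linear speed of gauge below 0.02 m/s and distance of spare_gauge from where it was at the start of the episode below 0.02 m); the robot touches nothing.
It fails at once if the white-handled gauge is taken out of its place (moved by over 30 mm) (distance of spare_gauge from where it was at the start of the episode above 0.03 m).
It also fails if it takes over 48 s, if anything falls off the work surface, if the arm or the gripper's body presses on something with over 40 N, if the wrist force passes 120 N, or if a joint passes its speed limit or range.

### The arm

A 6-joint arm with a two-finger parallel gripper is mounted at the origin on the work surface. World frame = base frame: x ahead of the robot, y to its left, z up, the work surface at z = 0. Lengths are in m, angles in rad, forces in N, time in s.
With the tool pointing down it reaches from about 0.35 to 0.85 m from the base axis. Payload 8.1 kg.
Tool frame: the origin (TCP) lies at the very end of the fingers, on their centre line; the grasp point (between the pads) lies 19 mm behind it; z points along the fingers, y is the direction in which the jaws open and shut (so a half turn about z gives the same grasp; the last joint's range is limited). The gripper opens to 93 mm and grips with 3 to 60 N. Pads are 15 mm wide; open, the fingers measure 128 mm over their backs; the gripper's body (75 mm by 188 mm) begins 65 mm behind the grasp point.
Start: joints at [1.146, 0.13, 1.488, -0, 1.523, -0.085], TCP at [0.2, 0.566, 0.183] pointing down, gripper open.
Joint ranges: [-2.96, 2.96], [-0.89, 2.26], [0.02, 2.5], [-1.34, 4.48], [0, 2.73], [-2.66, 2.66]. Speed limits (rad/s): [2.39, 2.39, 2.79, 3.14, 3.14, 3.14].

### API

Orientations are given as a rotation vector (axis times angle).
In Python, from plant import robot gives the robot as it stands.
- The arm moves only by the tool jog_arm, never from a script. Its argument "commands" is a list of rows, each a list of 3 entries, a list of its own where there are three numbers: the shift along the world's x, y, z scaled (see below), then the turn, a rotation vector about the world's x, y, z scaled (see below), then the closure, from -1 (fully open) to 1 (shut), so that 0 is half open. In form: [[[tx, ty, tz], [ax, ay, az], hand], ...]. A call has 1 to 10 rows; each row is the pose to reach, as a shift and turn from the pose measured when the call began, turning the shorter way round; what a row does not reach only later rows make up. The controller multiplies each number of a shift by 0.6 m and each number of a turn by 2 pi rad. A row lasts 1/8 s, in which the tool goes at most 62.5 mm and 10.7 degrees, less where a joint would pass 70% of its speed; a pose out of reach is approached as far as the arm can. A call with a number of a shift or a turn outside -1 to 1 is refused whole. A call with a gripper value outside its range is refused whole. The fingers move at their own pace and stop on an object; "newtons" is the grip in N (left out, the last holds). Time passes only in rows, so rows that repeat a pose let the fingers close. It gives the time, the measured TCP pose, the force and the opening at its end, in the units of the state.
- robot.read_state(): the state, without advancing time (a new reading comes with each control period).
- robot.read_camera(name): name is "scene" or "side" or "wrist"; returns a dict with "pixels" (400x640x3 uint8, red, green, blue), "fovy" (degrees; the focal length in pixels is half the picture's height over the tangent of half this angle, whatever the lens; pixels are square), "cx", "cy" (the principal point, pixels), "rvec" (rotation vector, rad) and "tvec" (3), from world to camera coordinates, as OpenCV has them; the wrist camera has in their place "tool_from_camera" (4x4, takes a point from camera to tool coordinates, whose origin is the TCP and whose axes are the flange's). Camera axes: x right, y down, z forward; pixel columns grow to the right and rows downward; lengths in m; the calibration is good to about 2 mm. A picture is of the moment at which its call begins: read the wrist's pose just before it. There is no depth.
- robot.close_job(): hands the job in, once; it reports no verdict.
Trained networks look in the newest picture that a camera, given by its name, has taken for a name from the list of things; names that differ only in an ending like _2 or _b are one class to them, and where a whole thing is asked for, a point or a joint stands for the part that bears it (a point fixed in the world has none). Each returns a list of dicts, best first, with "p" (0 to 1); they miss things now and then, are a little off and sometimes report something else, mostly with a low value. They report only what shows in the picture. A call takes as long as a camera call. They do not tell look-alikes from the thing itself.
- robot.trace(camera, name): "pixels" (400x640 bool, what is visible of it) and "uv" ([column, row] in pixels, amid what is visible of it).
The state is a dict: "t": time; "q": joint angles; "dq": joint speeds; "joint_torque": joint torques, N m; "tool_pos": TCP position; "orientation": TCP orientation; "force": force on the tool from outside, world axes, zero at the start; "wrist_torque": the same for the moment, N m; "opening": finger opening in m.
Only numpy, scipy, OpenCV 4.12 (cv2) and the standard library are available. Lean on these libraries where they do the work, as an engineer would, in place of code of your own. Each camera call takes 0.05 s, during which the arm holds its last target.

## Working session

There is one attempt and no reset: what is moved stays moved. The work goes in short steps, Python scripts to look and compute and a tool call to move; the robot and the scene stay as the last step left them, time stands still between calls to the robot, and variables do not carry over. Pictures are saved under pics/ and viewed, and the job is handed in when it is done.

Besides the shell and the picture viewer there is one more tool, called after "Call:" in YAML: its name, and indented under it one key for each argument. jog_arm: Moves the arm, as the interface text tells. Shifts and turns lie within -1 to 1; 1 stands for 0.6 m of shift or 2 pi rad of turn. Its arguments: {"type":"object","properties":{"commands":{"type":"array"},"newtons":{"type":"number"}},"required":["commands"]}

```bash
mkdir -p pics
cat > h.py <<'E'
from plant import robot
import numpy as np, cv2
def cam(n):
    s=robot.read_state(); c=robot.read_camera(n); im=c["pixels"]
    f=200/np.tan(np.radians(c["fovy"])/2)
    K=np.array([[f,0,c["cx"]],[0,f,c["cy"]],[0,0,1.]])
    if "rvec" in c:
        R=cv2.Rodrigues(np.array(c["rvec"],float))[0]; t=np.array(c["tvec"],float).ravel()
    else:
        T=np.eye(4);T[:3,:3]=cv2.Rodrigues(np.array(s["orientation"],float))[0];T[:3,3]=s["tool_pos"]
        M=np.linalg.inv(T@np.array(c["tool_from_camera"])); R,t=M[:3,:3],M[:3,3]
    return im,K,R,t
def toplane(uv,z,K,R,t):
    uv=np.atleast_2d(uv).astype(float)
    d=(np.linalg.inv(K)@np.c_[uv,np.ones(len(uv))].T).T@R
    o=-R.T@t
    return o+d*((z-o[2])/d[:,2])[:,None]
def proj(P,K,R,t):
    p=(np.atleast_2d(P)@R.T+t)@K.T
    return p[:,:2]/p[:,2:]
def save(n,im): cv2.imwrite(f"pics/{n}.png",cv2.cvtColor(im,cv2.COLOR_RGB2BGR))
E
python3 - <<'E'
from h import *
print(robot.read_state())
for n in("scene","side","wrist"):
    im,K,R,t=cam(n); save(n+"0",im); print(n,K[0,0],-R.T@t)
    for k in("gauge","spare_gauge","locker_teal","locker_navy"):
        print(k,[(round(d["p"],2),np.round(d["uv"]),d["pixels"].sum()) for d in robot.trace(n,k)])
E
```

```text
{'t': 0.0, 'q': array([ 1.14560114e+00,  1.31131313e-01,  1.48931028e+00, -1.18550137e-05,
        1.52297707e+00, -8.53895683e-02]), 'dq': array([ 0.00058947,  0.00068625, -0.00013449, -0.00057656,  0.00032519,
       -0.00056974]), 'joint_torque': array([ 6.12098193e-04, -5.59862137e+01, -4.91744936e+01,  7.67344935e-02,
        3.60621780e-02, -1.53671253e-04]), 'tool_pos': array([0.19969455, 0.56511344, 0.18168831]), 'orientation': array([-5.31123953e-01, -3.09591326e+00,  2.77962339e-03]), 'force': array([-0.86874002,  0.17318741,  0.75989756]), 'wrist_torque': array([-0.03692056, -0.01198868,  0.04274666]), 'opening': 0.09289745739214716}
scene 469.73606901153056 [ 0.99430725 -0.48143842  0.86602794]
gauge [(0.97, array([314., 226.]), np.int64(546)), (0.72, array([284., 202.]), np.int64(572)), (0.67, array([256., 237.]), np.int64(635))]
spare_gauge [(0.84, array([347., 206.]), np.int64(530))]
locker_teal [(0.88, array([272., 323.]), np.int64(7739))]
locker_navy [(0.74, array([451., 180.]), np.int64(4837))]
side 498.1376714480132 [ 0.33370713 -0.93178491  0.85328215]
gauge [(0.8, array([275., 226.]), np.int64(569)), (0.75, array([319., 214.]), np.int64(425)), (0.62, array([302., 257.]), np.int64(681))]
spare_gauge [(0.6, array([317., 187.]), np.int64(348))]
locker_teal [(0.68, array([386., 290.]), np.int64(6121))]
locker_navy [(0.75, array([329., 139.]), np.int64(2706))]
wrist 294.06060266720976 [0.13445991 0.58794365 0.38562612]
gauge []
spare_gauge []
locker_teal []
locker_navy []
```

View pics/scene0.png

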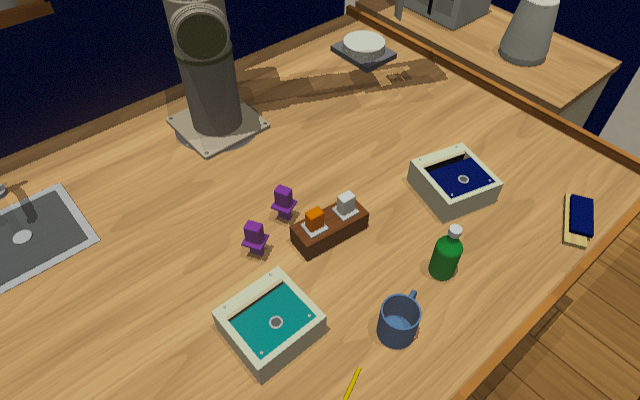

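View pics/side0.png

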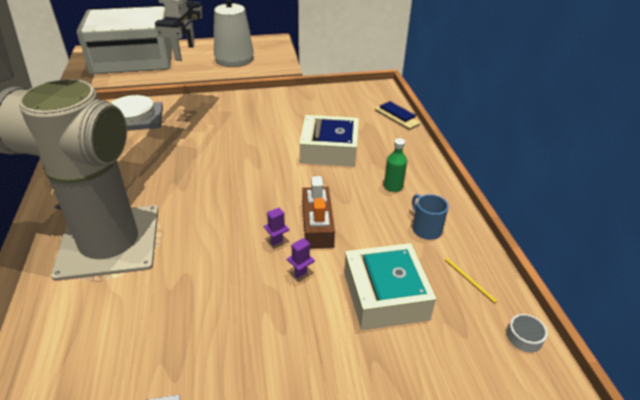

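Run:
```python
import cv2
a=cv2.imread('pics/scene0.png')[160:280,210:390];b=cv2.imread('pics/side0.png')[160:280,230:410]
cv2.imwrite('pics/crop0.png',cv2.resize(cv2.vconcat([a,b]),None,fx=2.5,fy=2.5,interpolation=2))
```

```text
(no output)
```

View pics/crop0.png

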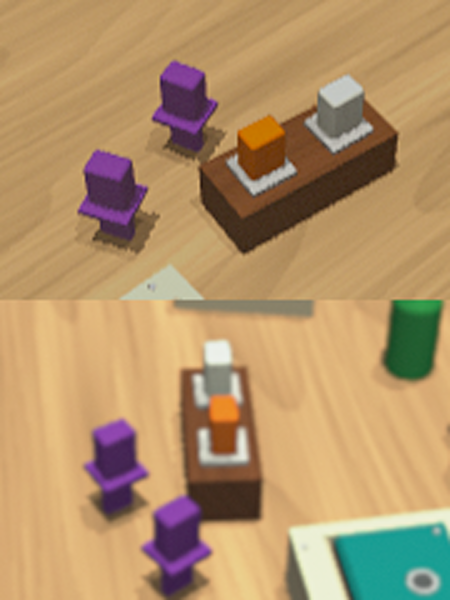

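Candidates in the scene view: the orange gauge at (314,222), the white gauge at (346,206), and two purple look-alikes at (284,202) and (256,237). The orange one in the stand fits the description. The purple and white ones stay put. Next I'll get coarse positions for everything.

Run:
```python
from h import *
for n in("scene","side"):
    im,K,R,t=cam(n); hsv=cv2.cvtColor(im,cv2.COLOR_RGB2HSV)
    def big(m):
        k,l,s,c=cv2.connectedComponentsWithStats(m.astype(np.uint8)); i=1+np.argmax(s[1:,4]); return l==i
    H,S,V=cv2.split(hsv)
    m=big((H>7)&(H<22)&(S>225)&(V>120)&(np.add.outer(abs(np.arange(400)-222),abs(np.arange(640)-316))<80))
    ys,xs=np.nonzero(m); print(n,"orange",m.sum(),xs.mean(),ys.mean(),toplane([xs.mean(),ys.mean()],.088,K,R,t).round(4))
    for nm,lo,hi in(("teal",80,95),("navy",112,125)):
        for k in ["locker_"+nm]:
            d=robot.trace(n,k)[0]; mm=cv2.dilate(d["pixels"].astype(np.uint8),np.ones((9,9)))>0
            m=big(mm&(H>=lo)&(H<=hi)&(S>120)&(V>60))
            c=cv2.findContours(m.astype(np.uint8),0,1)[0][0]
            W=toplane(c[:,0],.07,K,R,t)[:,:2]
            r=cv2.minAreaRect((W*1000).astype(np.float32)); print(nm,m.sum(),r)
            Wb=toplane(cv2.findContours(d["pixels"].astype(np.uint8),0,1)[0][0][:,0],.07,K,R,t); print(" rough box",Wb[:,:2].min(0),Wb[:,:2].max(0))
    for u in robot.trace(n,"gauge")+robot.trace(n,"spare_gauge"):
        print(round(u["p"],2),u["uv"],toplane(u["uv"],.08,K,R,t).round(3), toplane(u["uv"],.07,K,R,t).round(3))
```

```text
scene orange 151 314.02649006622516 213.19205298013244 [[ 0.4908 -0.0563  0.088 ]]
teal 3097 ((624.1964721679688, -271.0524597167969), (96.24443817138672, 128.84487915039062), 0.12351606041193008)
 rough box [ 0.53578628 -0.36046269] [ 0.71249462 -0.19236452]
navy 1363 ((619.2943725585938, 295.5049133300781), (126.27691650390625, 93.47822570800781), 74.66374206542969)
 rough box [0.50340814 0.14871328] [0.72235139 0.39726359]
0.94 [285.9, 200.4] [[ 0.416 -0.076  0.08 ]] [[ 0.409 -0.07   0.07 ]]
0.76 [312.0, 227.2] [[ 0.513 -0.081  0.08 ]] [[ 0.507 -0.075  0.07 ]]
0.71 [257.9, 238.5] [[ 0.462 -0.186  0.08 ]] [[ 0.456 -0.182  0.07 ]]
0.71 [346.3, 206.8] [[0.518 0.015 0.08 ]] [[0.512 0.021 0.07 ]]
side orange 2 321.5 219.0 [[ 0.5016 -0.1017  0.088 ]]
teal 1982 ((621.9674072265625, -272.1178283691406), (99.63970184326172, 123.77080535888672), 0.1683913767337799)
 rough box [ 0.51947801 -0.39772219] [ 0.68818807 -0.1921024 ]
navy 539 ((617.3341674804688, 293.9468688964844), (110.47940063476562, 93.28215789794922), 74.33055877685547)
 rough box [0.49164163 0.11591022] [0.69381722 0.39339044]
0.73 [317.5, 214.9] [[ 0.497 -0.077  0.08 ]] [[ 0.499 -0.066  0.07 ]]
0.72 [298.8, 257.1] [[ 0.434 -0.204  0.08 ]] [[ 0.435 -0.194  0.07 ]]
0.68 [276.9, 223.4] [[ 0.4   -0.091  0.08 ]] [[ 0.401 -0.08   0.07 ]]
0.85 [313.5, 185.3] [[0.507 0.034 0.08 ]] [[0.509 0.047 0.07 ]]
```

Call:
jog_arm:
  commands:
    - [[0.32, -0.6, 0.1], [0, 0, -0.107], -1]
    - [[0.32, -0.6, 0.1], [0, 0, -0.107], -1]
    - [[0.32, -0.6, 0.1], [0, 0, -0.107], -1]
    - [[0.48, -0.95, 0.1], [0, 0, -0.214], -1]
    - [[0.48, -0.95, 0.1], [0, 0, -0.214], -1]
    - [[0.48, -0.95, 0.1], [0, 0, -0.214], -1]
    - [[0.48, -0.95, 0.1], [0, 0, -0.214], -1]
    - [[0.48, -0.95, 0.1], [0, 0, -0.214], -1]
    - [[0.48, -0.95, 0.1], [0, 0, -0.214], -1]
    - [[0.48, -0.95, 0.1], [0, 0, -0.214], -1]

```text
t: 2.5
tool_pos: [0.4812, 0.0088, 0.242]
orientation: [2.344, 2.091, 0.001]
force: [0.8, 1.3, 0.9]
opening: 0.0933
```

Call:
jog_arm:
  commands:
    - [[0.015, -0.18, 0], [0, 0, 0], -1]
    - [[0.015, -0.18, 0], [0, 0, 0], -1]
    - [[0.015, -0.18, 0], [0, 0, 0], -1]

```text
t: 2.88
tool_pos: [0.49, -0.1023, 0.2418]
orientation: [2.349, 2.085, 0.0]
force: [-0.6, 0.8, -0.7]
opening: 0.0934
```

Run:
```python
from h import *
im,K,R,t=cam("wrist"); save("w1",im)
np.savez("w1.npz",im=im,K=K,R=R,t=t)
print(robot.read_state()["tool_pos"],-R.T@t,R[2])
```

```text
[ 0.49003554 -0.10043219  0.24189227] [ 0.49757356 -0.03446943  0.44473151] [-0.02933096 -0.24693603 -0.96858778]
```

View pics/w1.png

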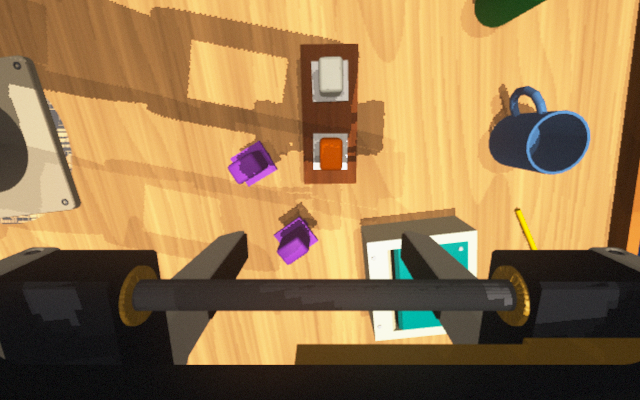

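Run:
```python
from h import *
d=np.load("w1.npz"); im,K,R,t=[d[k] for k in("im","K","R","t")]
c=im[30:200,220:400]; save("w1c",cv2.resize(c,None,fx=4,fy=4,interpolation=cv2.INTER_CUBIC)[:,:])
H,S,V=cv2.split(cv2.cvtColor(im,cv2.COLOR_RGB2HSV))
m=((H>5)&(H<20)&(S>215)&(V>150)); m[:130]=0;m[175:]=0;m[:,:315]=0;m[:,345:]=0
w=cv2.findContours(m.astype(np.uint8),0,1)[0]; w=max(w,key=cv2.contourArea)
print(cv2.boundingRect(w)); print(toplane([[331,153]],.109,K,R,t))
x,y,ww,h=cv2.boundingRect(w)
for z in(.109,.061): print(z,toplane([[x,y],[x+ww,y+h]],z,K,R,t).round(4))
# stand brown
m=((V<110)&(S>100)).astype(np.uint8)*0
print("stand edges via corners (303,44)(357,44)(302,183)(356,182):")
print(toplane([[303,44],[357,44],[302,183],[356,182]],.055,K,R,t).round(4))
```

```text
(320, 139, 22, 31)
[[ 0.50230372 -0.06291921  0.109     ]]
0.109 [[ 0.4919 -0.0461  0.109 ]
 [ 0.5126 -0.0836  0.109 ]]
0.061 [[ 0.491  -0.0478  0.061 ]
 [ 0.5148 -0.0906  0.061 ]]
stand edges via corners (303,44)(357,44)(302,183)(356,182):
[[ 0.4842  0.0652  0.055 ]
 [ 0.5486  0.0575  0.055 ]
 [ 0.4599 -0.1025  0.055 ]
 [ 0.5321 -0.1098  0.055 ]]
```

View pics/w1c.png

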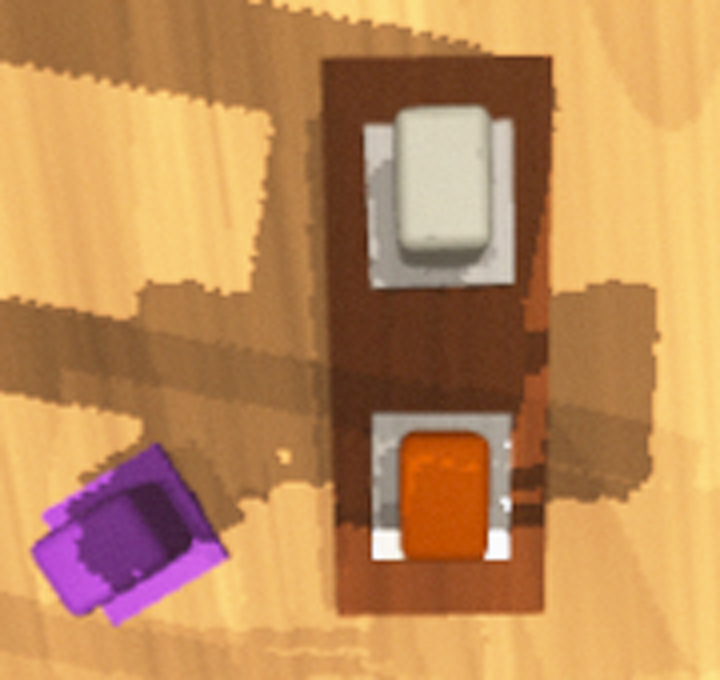

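Run:
```python
from h import *
d=np.load("w1.npz"); im,K,R,t=[d[k] for k in("im","K","R","t")]
F=toplane([[313,133],[348,133],[313,170],[348,170]],.061,K,R,t);print(F.round(4),F.mean(0))
T=toplane(np.array([[402,432],[488,432],[404,557],[486,557]])/4+[220,30],.109,K,R,t);print(T.round(4),T.mean(0))
T=toplane(np.array([[398,108],[490,108],[400,245],[488,245]])/4+[220,30],.109,K,R,t);print(T.round(4),T.mean(0))
s=robot.read_state();print(s["tool_pos"],cv2.Rodrigues(s["orientation"])[0].round(3))
```

```text
[[ 0.4831 -0.0393  0.061 ]
 [ 0.5272 -0.0446  0.061 ]
 [ 0.4771 -0.0861  0.061 ]
 [ 0.5226 -0.0915  0.061 ]] [ 0.50251414 -0.06537178  0.061     ]
[[ 0.4925 -0.0451  0.109 ]
 [ 0.5163 -0.0479  0.109 ]
 [ 0.4889 -0.0798  0.109 ]
 [ 0.5122 -0.0826  0.109 ]] [ 0.50248004 -0.06387376  0.109     ]
[[0.5015 0.0371 0.109 ]
 [0.5254 0.0343 0.109 ]
 [0.498  0.0036 0.109 ]
 [0.5214 0.0009 0.109 ]] [0.51157375 0.0189801  0.109     ]
[ 0.49003554 -0.10043219  0.24189227] [[ 0.117  0.993  0.001]
 [ 0.993 -0.117  0.   ]
 [ 0.001  0.001 -1.   ]]
```

Call:
jog_arm:
  commands:
    - [[0.021, 0.06, -0.04], [0, 0, 0], -0.1]
    - [[0.021, 0.06, -0.06], [0, 0, 0], -0.1]
    - [[0.021, 0.06, -0.12], [0, 0, 0], -0.1]
    - [[0.021, 0.06, -0.18], [0, 0, 0], -0.1]
    - [[0.021, 0.06, -0.18], [0, 0, 0], -0.1]
  newtons: 30

```text
t: 3.55
tool_pos: [0.5, -0.0632, 0.131]
orientation: [-2.342, -2.086, 0.004]
force: [0.3, 1.0, 0.1]
opening: 0.0519
```

Run:
```python
from h import *
im,K,R,t=cam("wrist"); save("w2",im)
s=robot.read_state(); print(s["tool_pos"],s["opening"],s["force"])
for n in("scene",): im,K,R,t=cam(n); save("s2",cv2.resize(im[140:270,220:420],None,fx=3.5,fy=3.5))
```

```text
[ 0.50154992 -0.06367696  0.13336048] 0.05149348044619876 [-0.81912589  0.08344929  0.50419362]
```

View pics/w2.png

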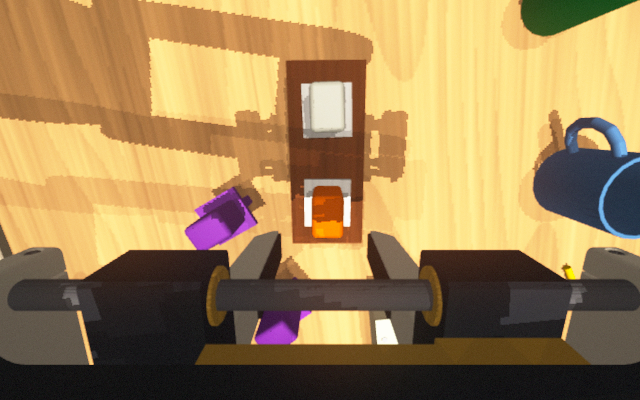

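View pics/s2.png

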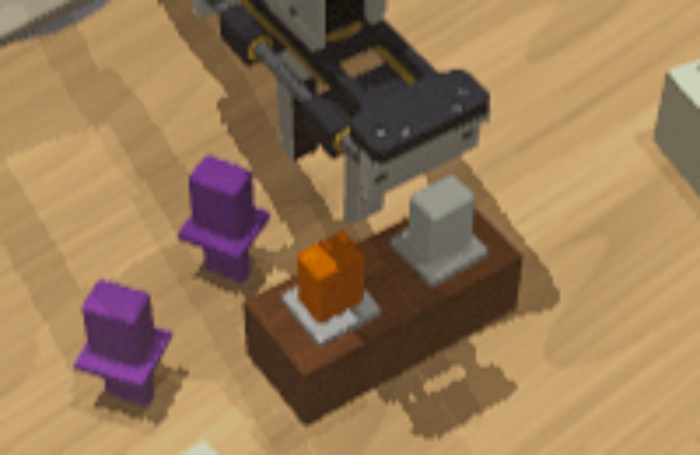

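Call:
jog_arm:
  commands:
    - [[0.002, -0.002, -0.05], [0, 0, 0], -0.1]
    - [[0.002, -0.002, -0.09], [0, 0, 0], -0.1]
    - [[0.002, -0.002, -0.106], [0, 0, 0], -0.1]
    - [[0.002, -0.002, -0.106], [0, 0, 0], -0.1]

```text
t: 4.15
tool_pos: [0.5045, -0.0654, 0.0724]
orientation: [2.345, 2.088, 0.003]
force: [0.0, -1.3, -1.0]
opening: 0.0512
```

Run:
```python
from h import *
im,K,R,t=cam("wrist"); save("w3",im)
s=robot.read_state(); print(s["tool_pos"],s["opening"],s["force"])
```

```text
[ 0.5049224  -0.06548011  0.07286452] 0.051257774046342304 [-0.66858504  0.19625499  0.34573688]
```

View pics/w3.png

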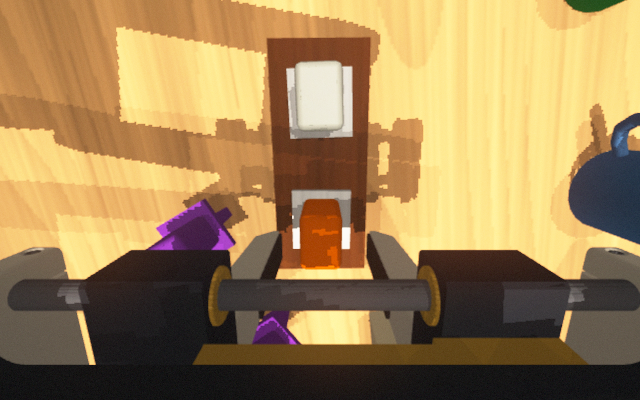

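Call:
jog_arm:
  commands:
    - [[-0.003, 0.001, -0.003], [0, 0, 0], 1]
    - [[-0.003, 0.001, -0.003], [0, 0, 0], 1]
    - [[-0.003, 0.001, -0.003], [0, 0, 0], 1]
    - [[-0.003, 0.001, -0.003], [0, 0, 0], 1]
  newtons: 35

```text
t: 4.7
tool_pos: [0.5033, -0.0649, 0.0715]
orientation: [2.345, 2.087, 0.004]
force: [-1.2, -0.1, 3.0]
opening: 0.0245
```

Call:
jog_arm:
  commands:
    - [[0, 0, 0.1], [0, 0, 0], 1]
    - [[0, 0, 0.22], [0, 0, 0], 1]
    - [[0, 0, 0.3], [0, 0, 0], 1]
    - [[0, 0, 0.3], [0, 0, 0], 1]
    - [[0.112, -0.49, 0.3], [0, 0, 0.0186], 1]
    - [[0.112, -0.49, 0.3], [0, 0, 0.0186], 1]
    - [[0.112, -0.49, 0.3], [0, 0, 0.0186], 1]
    - [[0.112, -0.49, 0.3], [0, 0, 0.0186], 1]
    - [[0.112, -0.49, 0.3], [0, 0, 0.0186], 1]
    - [[0.112, -0.49, 0.3], [0, 0, 0.0186], 1]

```text
t: 5.95
tool_pos: [0.5689, -0.362, 0.2467]
orientation: [-2.223, -2.216, -0.001]
force: [0.7, 0.5, -1.5]
opening: 0.0246
```

Run:
```python
from h import *
im,K,R,t=cam("wrist"); save("w4",im); np.savez("w4.npz",im=im,K=K,R=R,t=t)
s=robot.read_state(); print(s["tool_pos"],s["opening"],s["force"],cv2.Rodrigues(s["orientation"])[0].round(3))
im,K,R,t=cam("scene");save("s4",im)
```

```text
[ 0.56933121 -0.35994385  0.24774282] 0.024346066140009535 [ 0.21035485  0.66593011 -2.07516116] [[ 0.002  1.    -0.001]
 [ 1.    -0.002  0.003]
 [ 0.003 -0.001 -1.   ]]
```

View pics/w4.png

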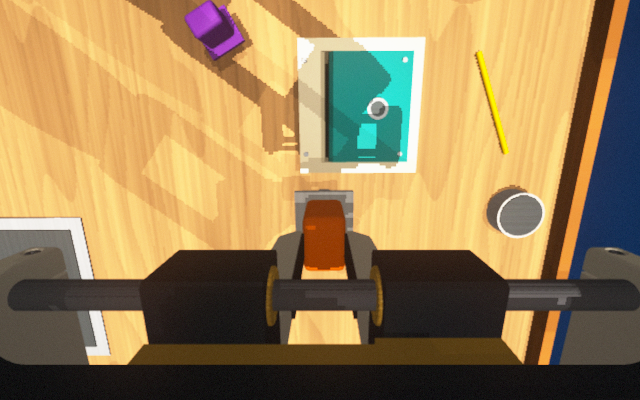

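View pics/s4.png

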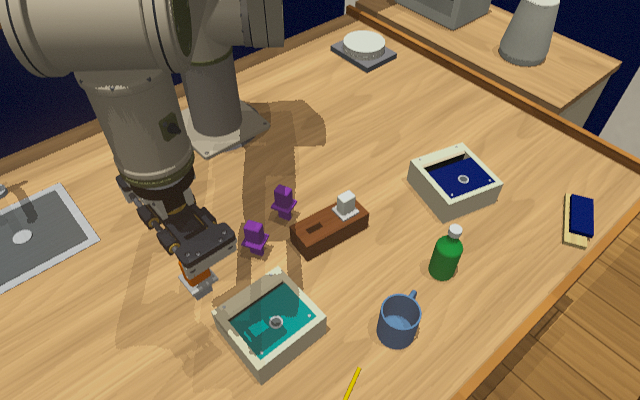

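Run:
```python
from h import *
d=np.load("w4.npz"); im,K,R,t=[d[k] for k in("im","K","R","t")]
save("w4c",cv2.resize(im[25:185,285:435],None,fx=3.7,fy=3.7,interpolation=cv2.INTER_CUBIC))
H,S,V=cv2.split(cv2.cvtColor(im,cv2.COLOR_RGB2HSV))
for r in(60,80,100,120,140): print(r,im[r,318:334].tolist())
```

```text
60 [[236, 222, 177], [235, 222, 176], [222, 199, 156], [199, 179, 136], [195, 173, 131], [196, 174, 131], [163, 140, 106], [121, 104, 78], [116, 97, 74], [102, 84, 64], [70, 68, 54], [48, 80, 71], [50, 97, 86], [49, 96, 82], [48, 92, 76], [54, 123, 111]]
80 [[236, 223, 179], [237, 222, 180], [225, 202, 161], [199, 175, 136], [194, 172, 132], [194, 172, 131], [154, 135, 104], [76, 64, 48], [50, 42, 33], [49, 41, 30], [48, 55, 47], [43, 86, 75], [43, 96, 85], [43, 96, 87], [44, 106, 94], [53, 134, 124]]
100 [[214, 192, 152], [214, 192, 152], [200, 176, 136], [185, 162, 123], [176, 154, 117], [176, 152, 115], [133, 118, 88], [71, 62, 47], [52, 44, 36], [42, 39, 31], [45, 56, 45], [39, 85, 74], [43, 99, 88], [39, 97, 86], [35, 100, 91], [42, 130, 119]]
120 [[235, 221, 176], [235, 218, 175], [229, 211, 167], [202, 182, 139], [191, 171, 129], [187, 168, 128], [142, 124, 94], [72, 63, 48], [44, 40, 29], [47, 41, 35], [44, 51, 41], [35, 69, 58], [36, 85, 77], [33, 83, 75], [35, 90, 76], [34, 107, 99]]
140 [[234, 217, 174], [235, 218, 175], [229, 211, 168], [208, 188, 142], [195, 173, 132], [189, 169, 127], [171, 152, 115], [100, 84, 65], [46, 38, 31], [43, 38, 29], [42, 51, 41], [34, 80, 70], [32, 91, 81], [36, 94, 85], [39, 104, 93], [37, 127, 113]]
```

View pics/w4c.png

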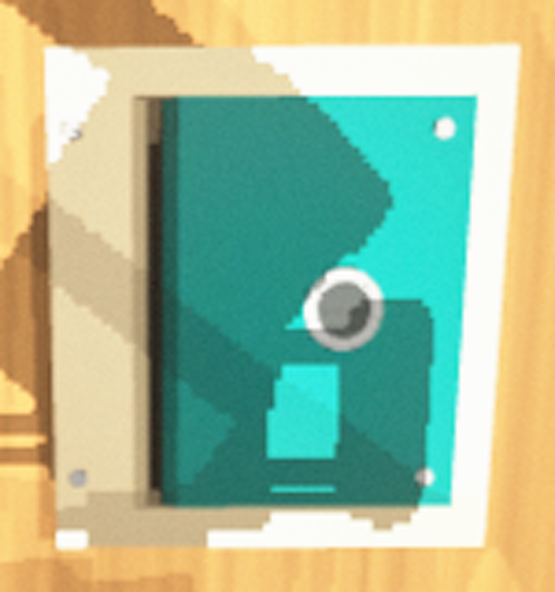

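Run:
```python
from h import *
d=np.load("w4.npz"); im,K,R,t=[d[k] for k in("im","K","R","t")]
f=lambda a,z=.07: toplane(np.array(a)/3.7+[285,25],z,K,R,t).round(4)
print("mouth",f([[134,97],[176,97],[136,505],[178,505]]), f([[134,97],[176,97],[136,505],[178,505]]).mean(0))
print("black at .065",f([[149,140],[161,140],[151,490],[162,490]],.065))
print("box",f([[44,46],[519,44],[56,548],[484,546]]))
# held gauge handle top predicted & flange
s=robot.read_state(); print(s["tool_pos"])
```

```text
mouth [[ 0.5654 -0.2057  0.07  ]
 [ 0.5788 -0.2058  0.07  ]
 [ 0.5654 -0.3351  0.07  ]
 [ 0.58   -0.3351  0.07  ]] [ 0.5724   -0.270425  0.07    ]
black at .065 [[ 0.5701 -0.2173  0.065 ]
 [ 0.5741 -0.2173  0.065 ]
 [ 0.5706 -0.3304  0.065 ]
 [ 0.5745 -0.3304  0.065 ]]
box [[ 0.5371 -0.1909  0.07  ]
 [ 0.6867 -0.191   0.07  ]
 [ 0.5372 -0.35    0.07  ]
 [ 0.6873 -0.3498  0.07  ]]
[ 0.56977258 -0.35871543  0.2489284 ]
```

Call:
jog_arm:
  commands:
    - [[0.004, 0.145, 0], [0, 0, 0], 1]
    - [[0.004, 0.145, -0.08], [0, 0, 0], 1]
    - [[0.004, 0.145, -0.165], [0, 0, 0], 1]
    - [[0.004, 0.145, -0.165], [0, 0, 0], 1]
    - [[0.004, 0.145, -0.165], [0, 0, 0], 1]

```text
t: 6.68
tool_pos: [0.5729, -0.2716, 0.1523]
orientation: [2.22, 2.222, 0.005]
force: [0.2, -0.3, -1.3]
opening: 0.0245
```

Run:
```python
from h import *
im,K,R,t=cam("wrist"); save("w5",im)
im,K,R,t=cam("scene");save("s5",cv2.resize(im[200:390,150:350],None,fx=3,fy=3))
s=robot.read_state(); print(s["tool_pos"],s["opening"],s["force"],cv2.Rodrigues(s["orientation"])[0].round(3))
```

```text
[ 0.57384998 -0.27266705  0.15359188] 0.023905854613676836 [-0.50543395 -0.56240875 -1.7388388 ] [[ 0.     1.     0.005]
 [ 1.    -0.     0.   ]
 [ 0.     0.005 -1.   ]]
```

View pics/w5.png

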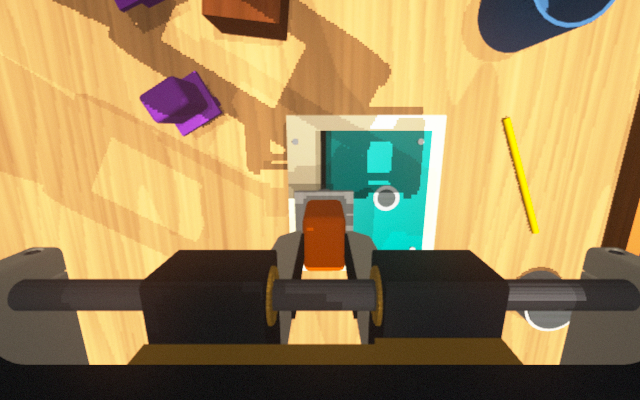

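View pics/s5.png

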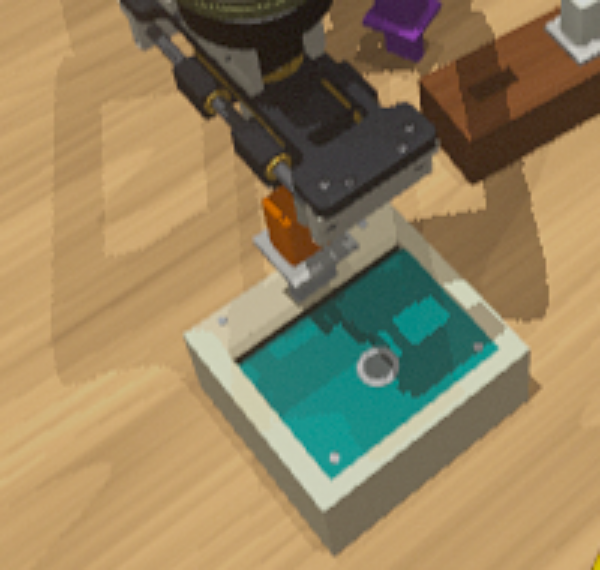

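Call:
jog_arm:
  commands:
    - [[-0.003, 0, -0.025], [0, 0, 0], 1]
    - [[-0.003, 0, -0.038], [0, 0, 0], 1]
    - [[-0.003, 0, -0.042], [0, 0, 0], 1]
    - [[-0.003, 0, -0.045], [0, 0, 0], 1]
    - [[-0.003, 0, -0.045], [0, 0, 0], 1]

```text
t: 7.4
tool_pos: [0.5728, -0.2734, 0.1285]
orientation: [2.218, 2.217, 0.006]
force: [-1.1, 0.7, 8.7]
opening: 0.0241
```

Call:
jog_arm:
  commands:
    - [[0, 0, -0.006], [0, 0, 0], 1]
    - [[0, 0, -0.006], [0, 0, 0], 1]
    - [[0, 0, -0.006], [0, 0, 0], 1]
    - [[0, 0, -0.006], [0, 0, 0], 1]

```text
t: 7.9
tool_pos: [0.5741, -0.2746, 0.1283]
orientation: [2.215, 2.213, 0.007]
force: [-3.4, 0.5, 15.1]
opening: 0.0245
```

Run:
```python
from h import *
im,K,R,t=cam("wrist"); save("w6",im)
im,K,R,t=cam("scene");save("s6",cv2.resize(im[230:350,190:310],None,fx=4.5,fy=4.5))
im,K,R,t=cam("side");save("d6",cv2.resize(im[180:330,290:450],None,fx=4,fy=4))
s=robot.read_state(); print(s["tool_pos"],s["opening"],s["force"],cv2.Rodrigues(s["orientation"])[0].round(3))
```

```text
[ 0.57408486 -0.27461145  0.12828857] 0.024142082165682862 [-4.0337271   1.10340539 16.10793713] [[ 0.001  1.     0.011]
 [ 1.    -0.001 -0.004]
 [-0.004  0.011 -1.   ]]
```

View pics/s6.png

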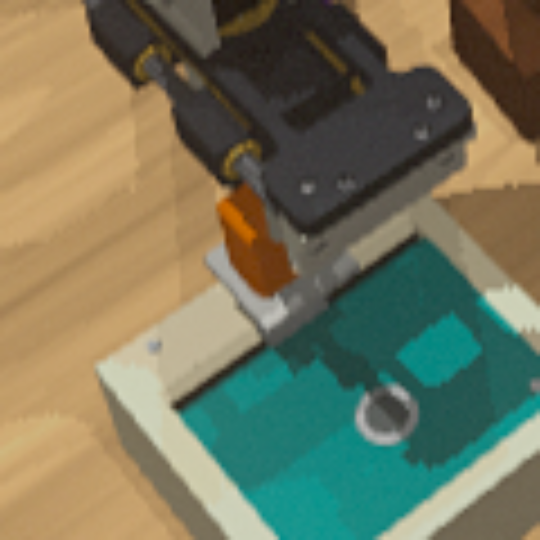

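View pics/d6.png

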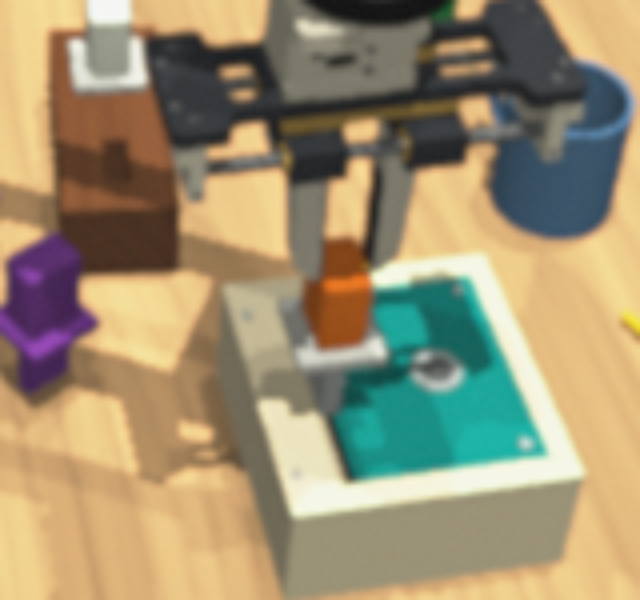

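Call:
jog_arm:
  commands:
    - [[0, 0, 0.08], [0, 0, 0], 1]
    - [[0, 0, 0.2], [0, 0, 0], 1]
    - [[0, 0, 0.2], [0, 0, 0], 1]
    - [[-0.06, 0.83, 0.2], [0, 0, -0.0425], 1]
    - [[-0.06, 0.83, 0.2], [0, 0, -0.0425], 1]
    - [[-0.06, 0.83, 0.2], [0, 0, -0.0425], 1]
    - [[-0.06, 0.83, 0.2], [0, 0, -0.0425], 1]
    - [[-0.06, 0.83, 0.2], [0, 0, -0.0425], 1]
    - [[-0.06, 0.83, 0.2], [0, 0, -0.0425], 1]
    - [[-0.06, 0.83, 0.2], [0, 0, -0.0425], 1]

```text
t: 9.3
tool_pos: [0.5416, 0.1635, 0.247]
orientation: [2.49, 1.899, 0.003]
force: [1.6, 0.5, -1.5]
opening: 0.0243
```

Call:
jog_arm:
  commands:
    - [[0, 0.2, 0], [0, 0, 0], 1]
    - [[0, 0.2, 0], [0, 0, 0], 1]

```text
t: 9.55
tool_pos: [0.5408, 0.2854, 0.2455]
orientation: [2.49, 1.899, 0.0]
force: [0.8, 0.3, -0.5]
opening: 0.0244
```

Call:
jog_arm:
  commands:
    - [[0, -0.1, 0.01], [0, 0, 0], 1]
    - [[0, -0.1, 0.01], [0, 0, 0], 1]
    - [[0, -0.1, 0.01], [0, 0, 0], 1]
    - [[0, -0.1, 0.01], [0, 0, 0], 1]

```text
t: 10.05
tool_pos: [0.5408, 0.2252, 0.2512]
orientation: [2.491, 1.898, 0.0]
force: [0.3, 0.9, -1.5]
opening: 0.0241
```

Run:
```python
from h import *
im,K,R,t=cam("wrist"); save("w7",im); np.savez("w7.npz",im=im,K=K,R=R,t=t)
s=robot.read_state(); print(s["tool_pos"],s["opening"],s["force"],s["dq"].round(3),cv2.Rodrigues(s["orientation"])[0].round(3))
```

```text
[0.54084851 0.225245   0.25132511] 0.024001792653715357 [ 0.01677317  0.61228965 -0.20172659] [ 0.002 -0.001 -0.002 -0.002  0.001  0.001] [[ 0.265  0.964  0.006]
 [ 0.964 -0.265 -0.007]
 [-0.006  0.008 -1.   ]]
```

View pics/w7.png

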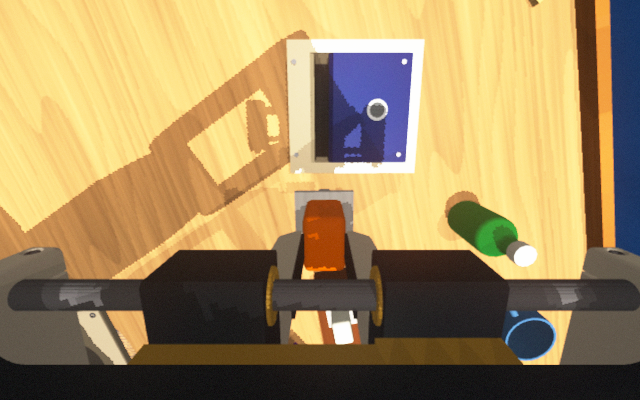

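Run:
```python
from h import *
d=np.load("w7.npz"); im=d["im"]
save("w7c",cv2.resize(im[30:180,280:430],None,fx=4,fy=4,interpolation=cv2.INTER_CUBIC))
for r in(70,100,130): print(r,im[r,308:336].sum(1).tolist())
```

```text
70 [679, 650, 581, 551, 547, 486, 298, 148, 157, 159, 162, 159, 153, 161, 154, 151, 168, 181, 169, 160, 167, 195, 207, 222, 240, 329, 368, 364]
100 [678, 674, 618, 552, 541, 545, 354, 138, 138, 143, 141, 144, 139, 140, 134, 117, 130, 135, 134, 112, 125, 146, 148, 139, 164, 202, 227, 229]
130 [664, 667, 619, 545, 541, 549, 377, 141, 121, 124, 129, 136, 138, 129, 136, 133, 121, 122, 130, 117, 127, 136, 145, 151, 155, 167, 189, 181]
```

View pics/w7c.png

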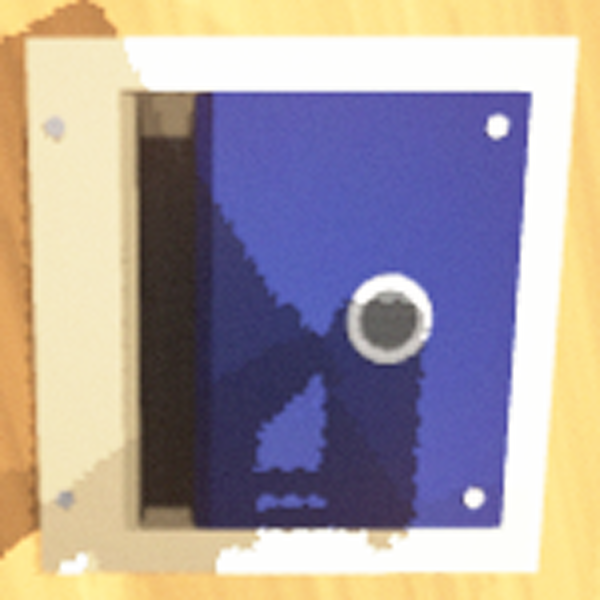

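Run:
```python
from h import *
d=np.load("w7.npz"); im,K,R,t=[d[k] for k in("im","K","R","t")]
f=lambda a,z=.07: toplane(np.array(a)/4+[280,30],z,K,R,t)
M=f([[120,92],[212,92],[126,528],[213,528]]);print("mouth",M.round(4),M.mean(0))
B=f([[26,38],[578,38],[44,573],[538,573]]);print("box",B.round(4))
v=B[0]-B[2];print(np.degrees(np.arctan2(v[1],v[0]))-90); v=B[1]-B[3];print(np.degrees(np.arctan2(v[1],v[0]))-90)
v=(M[0]+M[1]-M[2]-M[3]);print(np.degrees(np.arctan2(v[1],v[0]))-90, np.linalg.norm(M[1]-M[0]),np.linalg.norm(M[3]-M[2]),np.linalg.norm(v)/2)
g=M.mean(0); x=np.array([.965,-.263,0])
print(((B[0]+B[2])/2-g)@x*1000, ((B[1]+B[3])/2-g)@x*1000)
```

```text
mouth [[0.5664 0.3771 0.07  ]
 [0.5928 0.3699 0.07  ]
 [0.5324 0.2524 0.07  ]
 [0.5597 0.2449 0.07  ]] [0.56281506 0.31107902 0.07      ]
box [[0.5437 0.3983 0.07  ]
 [0.7006 0.3554 0.07  ]
 [0.5024 0.2454 0.07  ]
 [0.659  0.2021 0.07  ]]
-15.115443461804404
-15.174800582213635
-15.016431590598216 0.027359346694938922 0.028300975807938115 0.1293053708674496
-41.186685751796745 121.42361202439464
```

Call:
jog_arm:
  commands:
    - [[0.037, 0.1425, 0], [0, 0, 0], 1]
    - [[0.037, 0.1425, -0.08], [0, 0, 0], 1]
    - [[0.037, 0.1425, -0.16], [0, 0, 0], 1]
    - [[0.037, 0.1425, -0.16], [0, 0, 0], 1]
    - [[0.037, 0.1425, -0.16], [0, 0, 0], 1]
    - [[0.037, 0.1425, -0.16], [0, 0, 0], 1]

```text
t: 10.85
tool_pos: [0.5649, 0.3112, 0.159]
orientation: [2.491, 1.897, 0.008]
force: [-0.1, -0.5, -1.5]
opening: 0.0245
```

Run:
```python
from h import *
im,K,R,t=cam("scene");save("s8",cv2.resize(im[110:240,370:530],None,fx=4.5,fy=4.5))
im,K,R,t=cam("side");save("d8",cv2.resize(im[60:180,260:400],None,fx=4.5,fy=4.5))
s=robot.read_state(); print(s["tool_pos"],s["opening"],s["force"],cv2.Rodrigues(s["orientation"])[0].round(3))
```

```text
[0.56448511 0.31110113 0.15816803] 0.0242784416841096 [ 0.62897521 -0.68566173 -0.35476494] [[ 0.266  0.964  0.01 ]
 [ 0.964 -0.266 -0.006]
 [-0.003  0.011 -1.   ]]
```

View pics/s8.png

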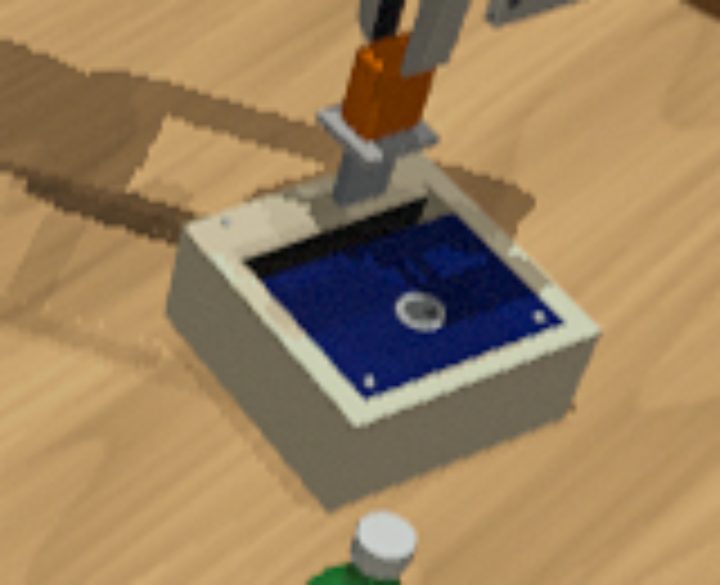

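View pics/d8.png

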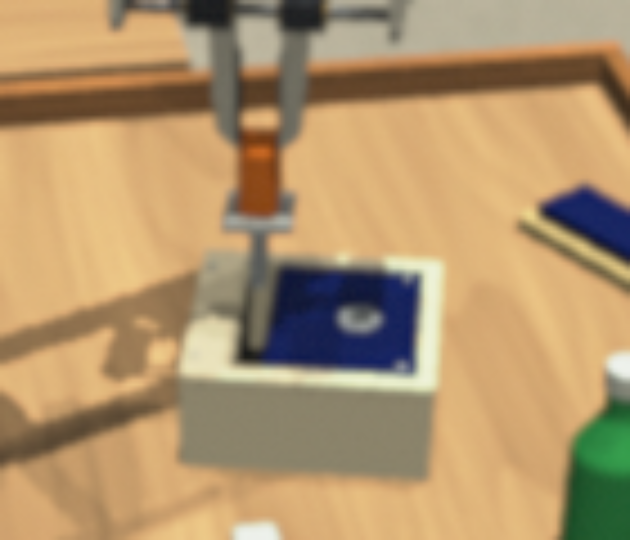

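Call:
jog_arm:
  commands:
    - [[-0.0025, 0, -0.02], [0.001, 0.0015, 0], 1]
    - [[-0.0025, 0, -0.04], [0.001, 0.0015, 0], 1]
    - [[-0.0025, 0, -0.06], [0.001, 0.0015, 0], 1]
    - [[-0.0025, 0, -0.08], [0.001, 0.0015, 0], 1]
    - [[-0.0025, 0, -0.1], [0.001, 0.0015, 0], 1]
    - [[-0.0025, 0, -0.11], [0.001, 0.0015, 0], 1]
    - [[-0.0025, 0, -0.11], [0.001, 0.0015, 0], 1]

```text
t: 11.82
tool_pos: [0.5626, 0.3109, 0.0914]
orientation: [-2.499, -1.903, 0.001]
force: [0.1, 0.0, -0.7]
opening: 0.0243
```

Blade is in freely. Now the last few mm, until the flange seats.

Call:
jog_arm:
  commands:
    - [[0, 0, -0.004], [0, 0, 0], 1]
    - [[0, 0, -0.007], [0, 0, 0], 1]
    - [[0, 0, -0.01], [0, 0, 0], 1]
    - [[0, 0, -0.01], [0, 0, 0], 1]

```text
t: 12.32
tool_pos: [0.5629, 0.3111, 0.0865]
orientation: [-2.499, -1.903, -0.001]
force: [-2.7, -1.8, 5.2]
opening: 0.0244
```

Call:
jog_arm:
  commands:
    - [[0, 0, -0.001], [0, 0, 0], 1]
    - [[0, 0, -0.001], [0, 0, 0], 1]
    - [[0, 0, -0.001], [0, 0, 0], 1]

```text
t: 12.7
tool_pos: [0.563, 0.3112, 0.0864]
orientation: [-2.499, -1.903, -0.001]
force: [-3.8, -1.4, 5.3]
opening: 0.0242
```

Run:
```python
from h import *
im,K,R,t=cam("scene");save("s9",cv2.resize(im[110:240,370:530],None,fx=4.5,fy=4.5))
im,K,R,t=cam("side");save("d9",cv2.resize(im[60:180,260:400],None,fx=4.5,fy=4.5))
s=robot.read_state(); print(s["tool_pos"],s["opening"],s["force"])
```

```text
[0.56304254 0.31118997 0.08644895] 0.024606949684674143 [-3.21414    -1.1118868   6.35413367]
```

View pics/s9.png

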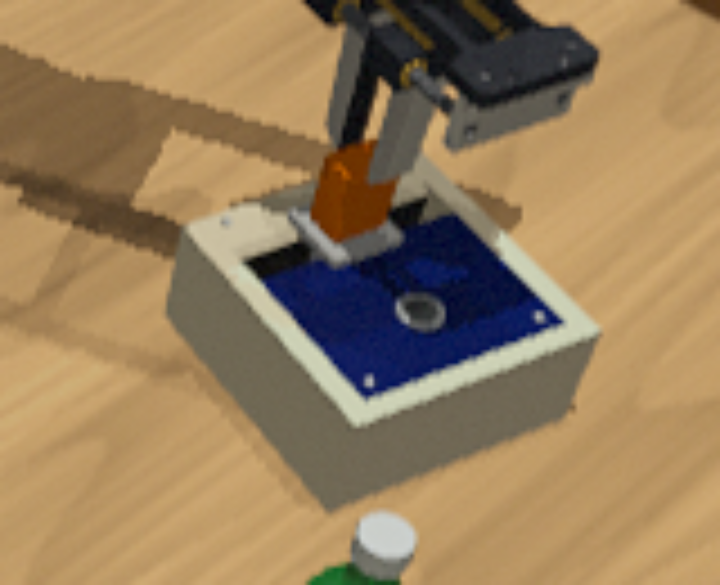

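View pics/d9.png

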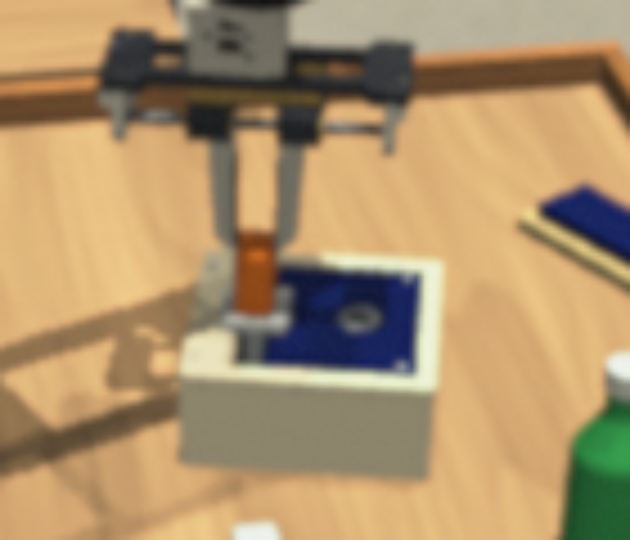

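The flange is on the rim. Releasing now, then going straight up.

Call:
jog_arm:
  commands:
    - [[0, 0, 0.002], [0, 0, 0], -0.1]
    - [[0, 0, 0.002], [0, 0, 0], -0.1]
    - [[0, 0, 0.002], [0, 0, 0], -0.1]
    - [[0, 0, 0.05], [0, 0, 0], -0.1]
    - [[0, 0, 0.12], [0, 0, 0], -0.1]
    - [[0, 0, 0.2], [0, 0, 0], -0.1]
    - [[0, 0, 0.25], [0, 0, 0], -0.1]
    - [[-0.044, -0.16, 0.25], [0, 0, 0], -0.1]
    - [[-0.044, -0.16, 0.25], [0, 0, 0], -0.1]
    - [[-0.044, -0.16, 0.25], [0, 0, 0], -0.1]

```text
t: 14.05
tool_pos: [0.5365, 0.2131, 0.2367]
orientation: [2.502, 1.9, 0.002]
force: [0.2, -0.3, -0.5]
opening: 0.0513
```

Run:
```python
from h import *
im,K,R,t=cam("wrist");save("w10",im)
np.savez("w10.npz",im=im,K=K,R=R,t=t)
s=robot.read_state(); print(s["t"],s["tool_pos"],s["opening"],s["force"])
im,K,R,t=cam("scene");save("s10",im)
```

```text
14.1 [0.53671904 0.21441265 0.23669426] 0.051443578844522844 [-0.00211101  1.6062748  -0.27707914]
```

View pics/w10.png

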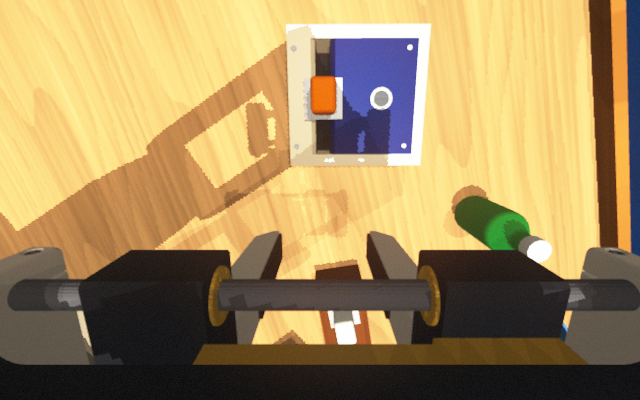

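View pics/s10.png

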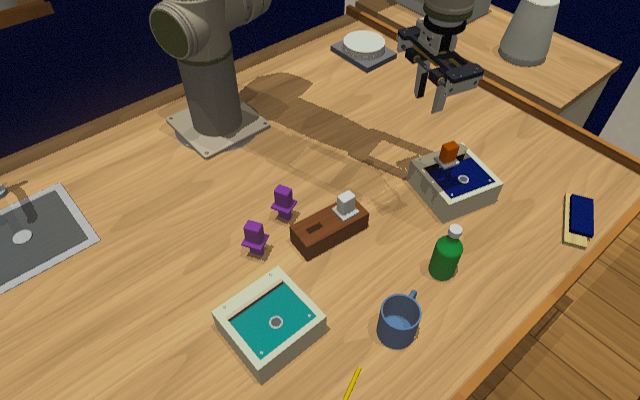

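Run:
```python
from h import *
d=np.load("w10.npz"); im,K,R,t=[d[k] for k in("im","K","R","t")]
p=toplane([[305.5,78],[342.5,78],[305.5,119],[342.5,119]],.076,K,R,t);e=p.mean(0)-[.5628,.311,.076]
a=np.radians(-15.1);print(p.mean(0),"in gap frame",e[0]*np.cos(a)+e[1]*np.sin(a),-e[0]*np.sin(a)+e[1]*np.cos(a))
print(robot.close_job())
```

```text
[0.5633937  0.31054685 0.076     ] in gap frame 0.0006912486039685856 -0.0002828394051750177
the job is handed in; nothing more can be done
None
```

I finished both checks and handed the job in at about 14 s of the 48 s allowed. No verdict was reported, so the results below are my own measurements.

- **Teal locker:** I pressed the orange gauge's blade on the gap. It jammed with its end about 3 mm below the rim, and I held it there for more than 0.5 s at about 9–16 N. I worked out that depth from the arm's position rather than measuring it directly; 3 mm is the edge of the stated range, but the gauge's height was well inside the judged band.
- **Navy locker:** I slid the gauge down until the flange sat on the rim, with about 5 N of contact, and only then let go and backed off.
- **Last checks:** After release, the wrist picture put the flange within 1 mm of the gap's middle, in line with the gap, and the gauge stood upright. The arm was clear of everything.
- **Left alone:** In the last scene picture the white gauge showed at the same place in its slot, and both purple look-alikes were where they started.

One slip on the way: a move towards the navy locker overshot by about 6 cm in free air. I corrected it before lowering the gauge. No check failed or disagreed.

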